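# Move three boards on round the rework loop

### The arm

A 6-joint arm with a two-finger parallel gripper is mounted at the origin on the work surface. World frame = base frame: x ahead of the robot, y to its left, z up, the work surface at z = 0. Lengths are in m, angles in degrees, forces in N, time in s.
With the tool pointing down it reaches from about 0.25 to 0.725 m from the base axis. Payload 9.7 kg.
Tool frame: the origin (TCP) lies at the very end of the fingers, on their centre line; the grasp point (between the pads) lies 19 mm behind it (bot.hold_point_z is the distance from the TCP to the grasp point, in m); z points along the fingers, y is the line along which they close (so a half turn about z gives the same grasp; the last joint's range is limited). The gripper opens to 85 mm and grips with 20 to 120 N. Pads are 22 mm wide; open, the fingers measure 114 mm over their backs; the gripper's body (76 mm by 85 mm) begins 54 mm behind the grasp point. The pads swing forward as they close: fully open they stand 13 mm farther back than shut.
Start: joints at [74.542, 4.979, 10.078, 95.1, 0, 90], TCP at [0.147, 0.53, 0.231] pointing down, gripper open.
Joint ranges: [-179.16, 179.16], [-48.56, 103.87], [-65.8, 70.77], [-126.05, 130.52], [-82.76, 87.17], [-180, 180]. Speed limits (degrees/s): [127.2, 127.2, 147.25, 180, 180, 180].

### API

Orientations are given as [roll, pitch, yaw] about the fixed x, y, z axes, in that order (R = Rz(yaw) Ry(pitch) Rx(roll)).
In Python, from workcell import bot gives the robot as it stands.
- The arm moves only by the tool play_rows, never from a script. Its argument "targets" is a list of rows, each an object with "grip": the closure in counts, from 0 (fully open) to 255 (shut); "linear": the shift along the world's x, y, z in cm, a list of three; "delta_rot": the turn, a rotation vector about the world's x, y, z in rad, a list of three. A call has 1 to 10 rows; each row is the pose to reach, as a shift and turn from the pose commanded when the call began; what a row does not reach only later rows make up. A row lasts 1/10 s, in which the tool goes at most 50 mm and 8.59 degrees, less where a joint would pass 70% of its speed; a pose out of reach is approached as far as the arm can. A call with a gripper value outside its range is refused whole. The fingers move at their own pace and stop on an object; "force" is the grip in N (left out, the last holds). Time passes only in rows, so rows that repeat a pose let the fingers close. It gives the time, the measured TCP pose, the force, the opening and the grip force at its end, in the units of the state.
- bot.get_obs(): the state, without advancing time (a new reading comes with each control period).
- bot.camera(name): name is "side" or "top" or "wrist"; returns a dict with "color" (420x560x3 uint8, red, green, blue), "range_z" (420x560 float32, m along the optical axis (not along the pixel's ray), 0 where there is no reading), "fov_y" (degrees; the focal length in pixels is half the picture's height over the tangent of half this angle, whatever the lens; pixels are square), "cx", "cy" (the principal point, pixels), "world_to_cam" (4x4, takes a point from world to camera coordinates). Camera axes: x right, y up, looking along -z (the intrinsics and any distortion apply to the point x, -y, -z); pixel columns grow to the right and rows downward; lengths in m; the calibration is good to about 2 mm. A picture is of the moment at which its call begins.
- bot.job_done(): hands the job in; it is judged then, once.
Trained networks look in a picture, given as the dict that the camera call returned (one of the last four; its "shot" number tells which), for a name from the list of things; names that differ only in an ending like _2 or _b are one class to them, and where a whole thing is asked for, a point or a joint stands for the part that bears it (a point fixed in the world has none). Each returns a list of dicts, best first, with "conf" (0 to 1); they miss things now and then, are a little off and sometimes report something else, mostly with a low value. They report only what shows in the picture. A call takes as long as a camera call.
- bot.search_frame(picture, target): "box" ([left, top, right, bottom] in pixels, round what is visible of it).
- bot.trace(picture, target): "pixels" (420x560 bool, what is visible of it) and "box" ([left, top, right, bottom] in pixels, round what is visible of it).
- bot.pinpoint(picture, target): "pixel" ([column, row] in pixels: a listed point, or the origin of a listed thing).
The state is a dict: "time": time; "q": joint angles; "qd": joint speeds; "joint_efforts": joint torques, N m; "ee_pos": TCP position; "tcp_rot": TCP orientation; "wrist_force": force on the tool from outside, world axes, zero at the start; "torque": the same for the moment, N m; "opening": finger opening in m; "grasp_force": force on a finger pad.
Only numpy, scipy, OpenCV 4.12 (cv2) and the standard library are available. Lean on these libraries where they do the work, as an engineer would, in place of code of your own. Each camera call takes 0.05 s, during which the arm holds its last target. There are 200 camera calls.

### The job

Move the three power-supply boards on by one step of the rework loop: the failed board from the test jig to the hot plate, the reworked board from the hot plate to the cooling stand, and the cooled board from the cooling stand to the test jig. All three stations are taken, so use the empty tray to park a board, but not the hot one: it goes straight from the hot plate to the cooling stand without being set down anywhere else. Keep the boards level, set each down gently, flat, centred and square on its station, and leave the flux jar and the solder spool where they are.

Things in the scene. Friction and masses are not known exactly. Their poses are not given: they have to be found in the camera images.
- board_transformer: Loose, 0.2 kg. The failed board, on the test jig at the start. Tall part in its middle, to grip: transformer, dark core, yellow winding, 36 (x) by 34 (y) mm, grip across y, top 38 mm above the origin. Green board 100 (x) by 70 (y) by 2 mm; other parts under 8 mm high beside the tall part (+-y), up to 20 mm near the x ends. Origin: centre of the underside, z up. Either way round is good.
- board_heatsink: Loose, 0.16 kg. The HOT board, on the hot plate at the start. Tall part in its middle, to grip: bare finned heat sink 40 (x) by 30 (y) mm, grip across y, top 40 mm above the origin. Green board 100 (x) by 70 (y) by 2 mm; other parts under 8 mm high beside the tall part (+-y), up to 20 mm near the x ends. Origin: centre of the underside, z up. Either way round is good.
- board_capacitor: Loose, 0.15 kg. The cooled board, on the cooling stand at the start. Tall part in its middle, to grip: one black capacitor can, diameter 30 mm, top 42 mm above the origin. Green board 100 (x) by 70 (y) by 2 mm; other parts under 8 mm high beside the tall part (+-y), up to 20 mm near the x ends. Origin: centre of the underside, z up. Either way round is good.
- hot_plate: Fixed. Small board heater: grey housing 150 by 112 mm, display and knob on its front (-x), flat aluminium plate 112 (x) by 90 (y) mm on top. Origin on the bench under the plate's centre; plate top 48 mm above it. A board lies flat on the plate, centred, its x along the heater's x.
- cooling_stand: Fixed. Bare aluminium block 130 (x) by 96 (y) mm with upright fins along x; a black fan 60 mm wide, 58 mm tall stands at its +x end, 66 mm from the centre. Origin on the bench under the block's centre; fin tops 45 mm above it. A board lies flat on the fins, centred, its x along the stand's x.
- test_jig: Fixed. Grey box 150 by 112 mm, black top plate, four white pillars of 12 mm diameter at x +-36, y +-24 mm, thin brass pins (lower) between them, sockets on its front (-x). Origin on the bench under the centre of the pillars; pillar tops 50 mm above it. A board lies flat on the four pillars, centred, its x along the jig's x, either way round (mirrored contacts).
- parking_tray: Fixed. Empty black plastic tray 146 (x) by 114 (y) mm, rim 12 mm high: the free spot for a board that is not hot. Origin on the bench under its centre; its floor is 3 mm above the origin.
- flux_jar: Loose bystander. Amber jar with a metal lid, diameter 52 mm, 42 mm tall. Origin: centre of its underside.
- solder_spool: Loose bystander. Spool of solder wire standing on its flange, diameter 60 mm, 44 mm tall. Origin: centre of its underside.

How it is judged (in metres and radians):
At the end, for the whole second after the job is handed in: Transformer board on the hot plate, heat-sink board on the cooling stand, capacitor board on the test jig: each centred within 15 mm, underside within 5 mm of the seat's height, level within 0.12 rad, its x within 0.21 rad of the station's x (either way round), released and at rest (horizontal distance between board_transformer and hot_plate below 0.015 m and z of board_transformer in the frame of hot_plate between 0.043 and 0.053 m and angle between the x axis of board_transformer and the x axis of hot_plate, either way round below 0.21 rad and angle between each of board_transformer, board_heatsink, board_capacitor's own z axis and vertical below 0.12 rad and linear speed of each of board_transformer, board_heatsink, board_capacitor below 0.02 m/s and contact force between each of board_transformer, board_heatsink, board_capacitor and the fingers below 0.05 N and horizontal distance between board_heatsink and cooling_stand below 0.015 m and z of board_heatsink in the frame of cooling_stand between 0.04 and 0.05 m and angle between the x axis of board_heatsink and the x axis of cooling_stand, either way round below 0.21 rad and horizontal distance between board_capacitor and test_jig below 0.015 m and z of board_capacitor in the frame of test_jig between 0.045 and 0.055 m and angle between the x axis of board_capacitor and the x axis of test_jig, either way round below 0.21 rad); the robot touches nothing.
It fails at once if the hot board (heat sink) is let go anywhere but on the cooling stand (or back on the hot plate) (horizontal distance between board_heatsink and hot_plate above 0.05 m and horizontal distance between board_heatsink and cooling_stand above 0.05 m and contact force between board_heatsink and the fingers below 0.1 N).
It fails at once if a board is dropped from more than about 15 mm, or knocked flying (faster than 0.6 m/s while not held) ((linear speed of board_transformer above 0.6 m/s and contact force between board_transformer and the fingers below 0.1 N) or (linear speed of board_heatsink above 0.6 m/s and contact force between board_heatsink and the fingers below 0.1 N) or (linear speed of board_capacitor above 0.6 m/s and contact force between board_capacitor and the fingers below 0.1 N)).
It fails at once if a board is tipped by more than 0.6 rad (angle between any of board_transformer, board_heatsink, board_capacitor's own z axis and vertical above 0.6 rad).
It fails at once if the flux jar or the solder spool is moved by more than 30 mm (distance of any of flux_jar, solder_spool from where it was at the start of the episode above 0.03 m).
It also fails if it takes over 128 s, if anything falls off the work surface, if the arm or the gripper's body presses on something with over 40 N, if the wrist force passes 120 N, or if a joint passes its speed limit or range.

## Working session

There is one attempt and no reset: what is moved stays moved. The work goes in short steps, Python scripts to look and compute and a tool call to move; the robot and the scene stay as the last step left them, time stands still between calls to the robot, and variables do not carry over. Pictures are saved under pics/ and viewed, at most 14 in all, crops included, and the job is handed in when it is done.

Besides the shell and the picture viewer there is one more tool, called after "Call:" in YAML: its name, and indented under it one key for each argument. play_rows: Moves the arm, as the interface text tells. Its arguments: {"type":"object","properties":{"targets":{"type":"array","items":{"type":"object","properties":{"grip":{"type":"number"},"linear":{"type":"array","items":{"type":"number"}},"delta_rot":{"type":"array","items":{"type":"number"}}}}},"force":{"type":"number"}},"required":["targets"]}

```bash
mkdir -p pics; ls; cat > h.py <<'E'
import numpy as np, cv2
from workcell import bot
def cam(name,save=None):
    p=bot.camera(name)
    if save: cv2.imwrite('pics/'+save,p['color'][:,:,::-1])
    return p
def cloud(p):
    z=p['range_z']; H,W=z.shape
    f=H/2/np.tan(np.radians(p['fov_y'])/2)
    v,u=np.mgrid[:H,:W]
    c=np.stack([(u-p['cx'])/f*z,-(v-p['cy'])/f*z,-z,np.ones_like(z)],-1)
    w=c@np.linalg.inv(p['world_to_cam']).T
    w=w[...,:3]; w[z==0]=np.nan
    return w
NAMES="board_transformer board_heatsink board_capacitor hot_plate cooling_stand test_jig parking_tray flux_jar solder_spool".split()
E
python3 - <<'E'
from h import *
for n in ['top','side']:
    p=cam(n,n+'0.png'); w=cloud(p)
    print(n,p.keys(),p['fov_y'])
    for t in NAMES:
        r=bot.trace(p,t)
        for d in r[:2]:
            q=w[d['pixels']]; q=q[~np.isnan(q[:,0])]
            if len(q)<5: continue
            zt=np.percentile(q[:,2],97)
            rr=cv2.minAreaRect(q[:,:2].astype(np.float32)*1000)
            print(t,round(d['conf'],2),np.round(d['box']),len(q),np.round(q.mean(0),3),'ztop',round(zt,3),np.round(rr[0]),np.round(rr[1]),round(rr[2],1))
print(bot.get_obs())
E
```

```text
pics
top dict_keys(['color', 'range_z', 'fov_y', 'cx', 'cy', 'world_to_cam', 'shot']) 50.91757588842343
board_transformer 0.85 [ 83. 226. 126. 280.] 1396 [0.483 0.35  0.06 ] ztop 0.089 [483. 356.] [ 79. 101.] 74.6
board_heatsink 0.73 [404. 240. 437. 284.] 1416 [ 0.455 -0.335  0.06 ] ztop 0.089 [ 454. -338.] [ 72. 100.] 84.1
board_capacitor 0.93 [181. 173. 226. 221.] 1435 [0.608 0.131 0.052] ztop 0.088 [610. 135.] [ 79. 104.] 76.6
hot_plate 0.79 [385. 227. 443. 307.] 2142 [ 0.442 -0.329  0.04 ] ztop 0.05 [ 444. -345.] [130. 165.] 79.3
cooling_stand 0.87 [179. 160. 232. 231.] 1505 [0.614 0.131 0.035] ztop 0.059 [617. 138.] [109. 149.] 80.9
parking_tray 0.68 [290. 179. 346. 241.] 2974 [ 0.572 -0.13   0.004] ztop 0.013 [ 572. -129.] [114. 148.] 82.2
parking_tray 0.45 [383. 228. 443. 304.] 2145 [ 0.442 -0.328  0.04 ] ztop 0.05 [ 444. -343.] [128. 167.] 76.9
flux_jar 0.82 [123. 146. 149. 168.] 433 [0.704 0.292 0.035] ztop 0.045 [706. 293.] [47. 47.] 20.5
solder_spool 0.6 [368. 145. 399. 177.] 659 [ 0.683 -0.275  0.037] ztop 0.048 [ 685. -277.] [60. 59.] 47.7
side dict_keys(['color', 'range
[... 1086 characters left out ...]
0.045 [ 690. -302.] [ 65. 116.] 8.3
{'time': 1.0, 'q': array([7.45400062e+01, 4.97821188e+00, 1.00800308e+01, 9.51011602e+01,
       8.03892444e-04, 8.99997358e+01]), 'qd': array([ 0.01537095,  0.05366002, -0.04440714,  0.03799518, -0.00330382,
        0.03933216]), 'joint_efforts': array([ 1.67843387e-03, -5.20111513e+01,  4.64866340e+01,  1.88964987e-03,
        1.45248478e-04, -6.22295516e-06]), 'ee_pos': array([0.14660564, 0.53009485, 0.23130703]), 'tcp_rot': array([ 1.79999341e+02, -8.03889407e-04,  1.64540270e+02]), 'wrist_force': array([-0.24099327, -0.46541001, -0.59864938]), 'torque': array([ 0.02308782, -0.04143549, -0.03312602]), 'grasp_force': 0.0, 'opening': 0.08520109241381932}
```

```bash
python3 - <<'E'
import cv2
a=cv2.imread('pics/top0.png')[130:320,60:460]
cv2.imwrite('pics/top0c.png',cv2.resize(a,None,fx=2,fy=2,interpolation=cv2.INTER_CUBIC))
E
```

```text
(no output)
```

View pics/top0c.png

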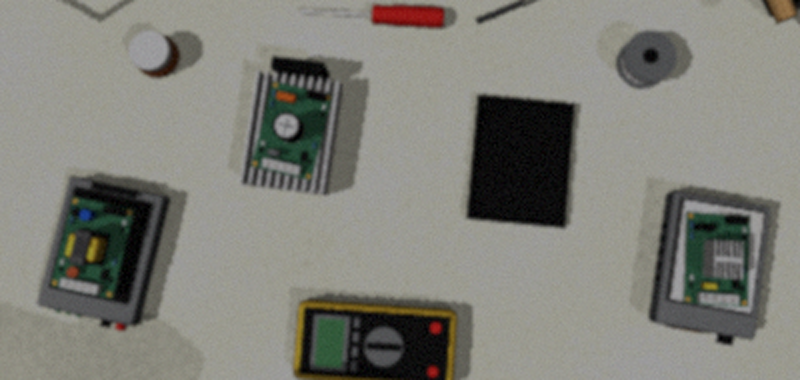

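View pics/side0.png

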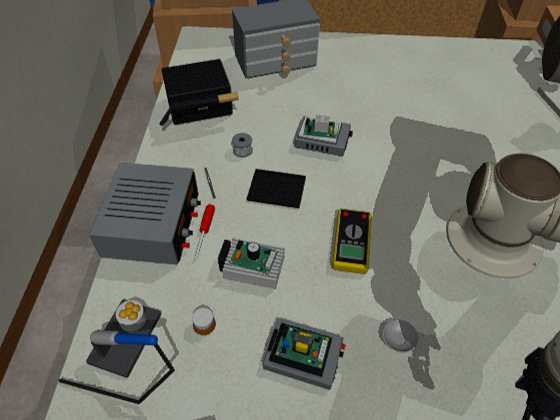

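Top crop: the stand (fan at the +x end) is at (290,130), jig at (105,250), hot plate at (710,260), tray at (522,160), all turned only a few degrees. The side view agrees. Next I'll hover over the jig with the wrist camera.

Call:
play_rows:
  targets:
    - {"grip": 0,"linear": [3,-1.5,1],"delta_rot": [0,0,0]}
    - {"grip": 0,"linear": [7,-3.5,3],"delta_rot": [0,0,0]}
    - {"grip": 0,"linear": [11,-5.5,5],"delta_rot": [0,0,0]}
    - {"grip": 0,"linear": [15,-7.5,7],"delta_rot": [0,0,0]}
    - {"grip": 0,"linear": [19,-9.5,9],"delta_rot": [0,0,0]}
    - {"grip": 0,"linear": [23,-12,10],"delta_rot": [0,0,0]}
    - {"grip": 0,"linear": [27,-14,10],"delta_rot": [0,0,0]}
    - {"grip": 0,"linear": [30,-16,10],"delta_rot": [0,0,0]}
    - {"grip": 0,"linear": [32,-17.5,10],"delta_rot": [0,0,0]}
    - {"grip": 0,"linear": [32,-17.5,10],"delta_rot": [0,0,0]}

```text
time: 2.0
ee_pos: [0.4689, 0.3532, 0.3306]
tcp_rot: [-179.9, -0.0, 164.3]
wrist_force: [0.3, 0.1, 0.7]
opening: 0.0851
grasp_force: 0.0
```

```bash
python3 - <<'E'
from h import *
print(bot.get_obs()['q'])
p=cam('wrist','w1.png'); w=cloud(p); np.savez('w1.npz',w=w,c=p['color'])
print(p['fov_y'],np.round(p['world_to_cam'],3).tolist())
for t in NAMES:
    for d in bot.trace(p,t)[:1]:
        q=w[d['pixels']]; q=q[~np.isnan(q[:,0])]
        if len(q)<50: continue
        rr=cv2.minAreaRect(q[:,:2].astype(np.float32)*1000)
        print(t,round(d['conf'],2),np.round(d['box']),len(q),np.round(q.mean(0),3),np.percentile(q[:,2],97).round(3),np.round(rr[0]),np.round(rr[1]),round(rr[2],1))
    for d in bot.pinpoint(p,t)[:1]: print('  pin',t,d)
E
```

```text
[ 3.70082149e+01  1.43979678e+01  3.21985123e+01  1.07846858e+02
 -2.96532131e-02  5.26654250e+01]
65.17460050886451 [[0.27, 0.963, 0.0, -0.468], [-0.92, 0.259, -0.293, 0.407], [-0.282, 0.079, 0.956, -0.37], [0.0, 0.0, 0.0, 1.0]]
board_transformer 0.78 [257. 141. 314. 216.] 3915 [0.482 0.355 0.06 ] 0.088 [485. 353.] [ 71. 100.] 77.2
  pin board_transformer {'pixel': [284.0, 181.6], 'conf': 0.97}
board_capacitor 0.94 [138. 273. 194. 334.] 516 [0.591 0.147 0.068] 0.351 [539. 189.] [102. 286.] 51.9
cooling_stand 0.6 [122. 250. 210. 355.] 3283 [0.601 0.155 0.034] 0.057 [542. 173.] [144. 309.] 58.5
  pin cooling_stand {'pixel': [176.1, 290.7], 'conf': 0.6}
test_jig 0.88 [239. 112. 321. 236.] 5223 [0.469 0.355 0.03 ] 0.039 [486. 352.] [121. 174.] 76.7
parking_tray 0.68 [  0. 260.  64. 351.] 3822 [ 0.576 -0.112  0.005] 0.011 [502.  31.] [139. 520.] 28.4
  pin parking_tray {'pixel': [16.1, 305.0], 'conf': 0.88}
flux_jar 0.7 [273. 299. 305. 344.] 1104 [0.704 0.298 0.03 ] 0.043 [725. 293.] [53. 84.] 76.0
```

View pics/w1.png

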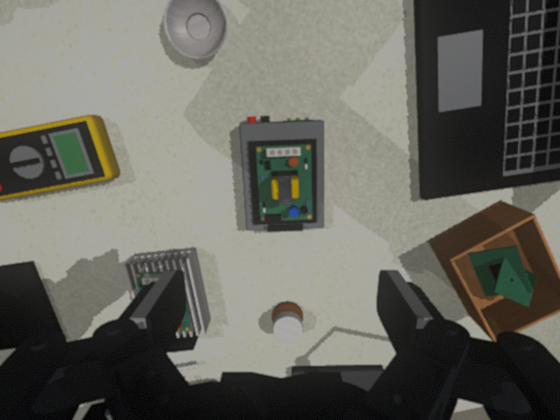

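Wrist view: the jig with the transformer board is at (285,180), aligned with the image, the stand at (165,300), and the jar at (287,320). Now fitting the board and transformer top.

```bash
cat >> h.py <<'E'
def rect(pts,lab=''):
    q=pts[:,:2].astype(np.float32)*1000
    # robust: drop points far from median, then isolated ones
    from scipy.spatial import cKDTree
    k=cKDTree(q); n=np.array([len(x) for x in k.query_ball_point(q,4)]); q=q[n>=5]
    c,s,a=cv2.minAreaRect(q)
    if s[0]<s[1]: a-=90
    a=(a+45)%90-45 if abs(s[0]-s[1])<6 else (a+90)%180-90
    print(lab,'n',len(q),'c',np.round(c,1),'size',np.round(sorted(s),1),'yaw',round(a,1))
def near(w,x,y,r,z0,z1):
    return w[(np.hypot(w[...,0]-x,w[...,1]-y)<r)&(w[...,2]>z0)&(w[...,2]<z1)]
def board(w,x,y,seat):
    rect(near(w,x,y,.075,seat-.004,seat+.007),'board')
    q=near(w,x,y,.03,seat+.026,seat+.05); rect(q,'part'); print(' part zmed',np.round(np.median(q[:,2]),4))
E
python3 - <<'E'
from h import *
w=np.load('w1.npz')['w']
board(w,.485,.353,.05)
rect(near(w,.482,.353,.12,.022,.044),'jigbox')
p=cam('top');w=cloud(p)
for a in [(.485,.353,.05),(.61,.133,.045),(.455,-.338,.048)]: board(w,*a)
rect(near(w,.572,-.13,.12,.0085,.02),'tray rim'); rect(near(w,.482,.353,.12,.022,.044),'jigbox')
print(np.percentile(near(w,.482,.353,.08,.01,.06)[:,2],[5,20,40,60]))
E
```

```text
board n 2615 c [485.6 354. ] size [ 70.  100.2] yaw -13.3
part n 701 c [485.7 354. ] size [33.3 36.8] yaw -15.0
 part zmed 0.0867
jigbox n 4817 c [478.7 353.8] size [111.4 156.3] yaw -13.5
board n 864 c [483.4 353. ] size [71.1 99.9] yaw -12.9
part n 240 c [483.3 352. ] size [33.3 35.9] yaw -14.2
 part zmed 0.0863
board n 1379 c [610.6 134.5] size [ 96.  129.7] yaw -8.7
part n 157 c [608.9 131.2] size [27.5 28.2] yaw -29.7
 part zmed 0.0874
board n 1497 c [ 457.4 -340.1] size [ 92.1 114.3] yaw -10.8
part n 295 c [ 453.9 -338. ] size [31.2 39.6] yaw -5.8
 part zmed 0.0858
tray rim n 181 c [ 572.2 -129.8] size [114.1 146.2] yaw -6.9
jigbox n 1827 c [479.7 351.5] size [112.1 150.4] yaw -13.7
[0.02617983 0.02961901 0.03234283 0.03648741]
```

Call:
play_rows:
  targets:
    - {"grip": 0,"linear": [0.5,-0.1,-3],"delta_rot": [0,0,0.02]}
    - {"grip": 0,"linear": [1.2,-0.1,-7],"delta_rot": [0,0,0.04]}
    - {"grip": 0,"linear": [1.8,-0.1,-11],"delta_rot": [0,0,0.04]}
    - {"grip": 0,"linear": [1.8,-0.1,-15],"delta_rot": [0,0,0.04]}
    - {"grip": 0,"linear": [1.8,-0.1,-19],"delta_rot": [0,0,0.04]}
    - {"grip": 0,"linear": [1.8,-0.1,-21.5],"delta_rot": [0,0,0.04]}
    - {"grip": 0,"linear": [1.8,-0.1,-22],"delta_rot": [0,0,0.04]}
    - {"grip": 0,"linear": [1.8,-0.1,-22],"delta_rot": [0,0,0.04]}

```text
time: 3.8
ee_pos: [0.4844, 0.3539, 0.1112]
tcp_rot: [-180.0, -0.0, 166.8]
wrist_force: [-1.1, -0.8, 0.7]
opening: 0.0852
grasp_force: 0.0
```

```bash
python3 - <<'E'
from h import *
w=cloud(cam('wrist','w2.png'))
o=bot.get_obs(); print(o['ee_pos'],o['tcp_rot'])
board(w,.485,.353,.05)
E
```

```text
[0.4849327  0.35433807 0.11252968] [1.79951337e+02 4.17547182e-02 1.66831813e+02]
board n 9222 c [486.  353.8] size [ 70.4 101.1] yaw -13.3
part n 3202 c [485.7 353.9] size [33.9 37.1] yaw -12.6
 part zmed 0.0868
```

Call:
play_rows:
  targets:
    - {"grip": 0,"linear": [0.1,0,-2],"delta_rot": [0,0,0]}
    - {"grip": 0,"linear": [0.1,0,-4],"delta_rot": [0,0,0]}
    - {"grip": 0,"linear": [0.1,0,-4.9],"delta_rot": [0,0,0]}
    - {"grip": 60,"linear": [0.1,0,-4.9],"delta_rot": [0,0,0]}
    - {"grip": 255,"linear": [0.1,0,-4.9],"delta_rot": [0,0,0]}
    - {"grip": 255,"linear": [0.1,0,-4.9],"delta_rot": [0,0,0]}
    - {"grip": 255,"linear": [0.1,0,-4.9],"delta_rot": [0,0,0]}
    - {"grip": 255,"linear": [0.1,0,-4.9],"delta_rot": [0,0,0]}
    - {"grip": 255,"linear": [0.1,0,-4.9],"delta_rot": [0,0,0]}
    - {"grip": 255,"linear": [0.1,0,-4.9],"delta_rot": [0,0,0]}
  force: 40

```text
time: 4.85
ee_pos: [0.4862, 0.3545, 0.0638]
tcp_rot: [179.9, 0.1, 166.8]
wrist_force: [-1.1, -1.8, 6.4]
opening: 0.0334
grasp_force: 40.9
```

Call:
play_rows:
  targets:
    - {"grip": 255,"linear": [0,0,0.5],"delta_rot": [0,0,0]}
    - {"grip": 255,"linear": [0,0,1.5],"delta_rot": [0,0,0]}
    - {"grip": 255,"linear": [0,0,3.5],"delta_rot": [0,0,0]}
    - {"grip": 255,"linear": [0,0,6],"delta_rot": [0,0,0]}
    - {"grip": 255,"linear": [0,0,9],"delta_rot": [0,0,0]}
    - {"grip": 255,"linear": [0,0,12],"delta_rot": [0,0,0]}
    - {"grip": 255,"linear": [0,0,14],"delta_rot": [0,0,0]}
    - {"grip": 255,"linear": [0,0,15],"delta_rot": [0,0,0]}
    - {"grip": 255,"linear": [0,0,15],"delta_rot": [0,0,0]}

```text
time: 5.75
ee_pos: [0.486, 0.3544, 0.2137]
tcp_rot: [179.9, 0.1, 166.8]
wrist_force: [0.4, -0.0, -2.0]
opening: 0.0332
grasp_force: 40.1
```

```bash
python3 - <<'E'
from h import *
o=bot.get_obs(); print(o['ee_pos'],o['tcp_rot'],o['wrist_force'],o['opening'])
p=cam('wrist','w3.png');w=cloud(p); np.savez('w3.npz',w=w,c=p['color'])
p=cam('top','t3.png');w2=cloud(p)
for ww in (w,w2):
    rect(near(ww,.48,.353,.12,.022,.044),'jigbox')
    rect(near(ww,.485,.353,.07,.0455,.056),'pillars')
    rect(near(ww,.572,-.13,.12,.0085,.02),'tray rim')
E
```

```text
[0.48596657 0.35441844 0.21374831] [1.79904704e+02 7.82451612e-02 1.66836464e+02] [ 4.06301595e-01 -2.81511636e-04 -1.99432110e+00] 0.0332371900618515
jigbox n 6397 c [432.3 365.3] size [ 62.7 112.2] yaw 76.9
pillars n 276 c [453.  360.3] size [11.7 58.6] yaw 76.5
tray rim n 0 c [0. 0.] size [0. 0.] yaw 0.0
jigbox n 2637 c [479.6 350.4] size [111.5 150.5] yaw -12.7
pillars n 77 c [484.8 348.1] size [54.7 81.7] yaw -13.3
tray rim n 178 c [ 572.1 -129.8] size [114.1 146.2] yaw -6.7
```

View pics/w3.png

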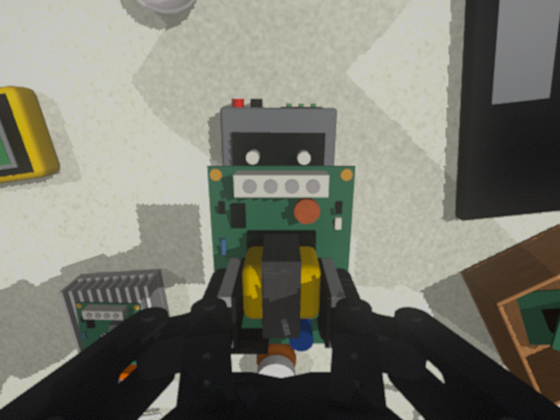

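Wrist view: the board is gripped level and square. The two rear pillars show at (252,157) and (304,157), and nothing else moved. Carrying it to the tray.

Call:
play_rows:
  targets:
    - {"grip": 255,"linear": [0.2,-1,0],"delta_rot": [0,0,0]}
    - {"grip": 255,"linear": [0.5,-3,0],"delta_rot": [0,0,0.01]}
    - {"grip": 255,"linear": [1,-6,0],"delta_rot": [0,0,0.02]}
    - {"grip": 255,"linear": [1.7,-10,0],"delta_rot": [0,0,0.03]}
    - {"grip": 255,"linear": [2.4,-14,0],"delta_rot": [0,0,0.04]}
    - {"grip": 255,"linear": [3.1,-18,0],"delta_rot": [0,0,0.05]}
    - {"grip": 255,"linear": [3.8,-22,0],"delta_rot": [0,0,0.06]}
    - {"grip": 255,"linear": [4.5,-26,0],"delta_rot": [0,0,0.07]}
    - {"grip": 255,"linear": [5.2,-30,0],"delta_rot": [0,0,0.08]}
    - {"grip": 255,"linear": [5.9,-34,0],"delta_rot": [0,0,0.09]}

```text
time: 6.85
ee_pos: [0.5439, 0.0118, 0.2113]
tcp_rot: [-180.0, -0.1, 172.0]
wrist_force: [1.7, -0.0, -2.0]
opening: 0.0332
grasp_force: 40.2
```

Call:
play_rows:
  targets:
    - {"grip": 255,"linear": [0.7,-4,0],"delta_rot": [0,0,0.01]}
    - {"grip": 255,"linear": [1.4,-8,0],"delta_rot": [0,0,0.02]}
    - {"grip": 255,"linear": [2.1,-11,0],"delta_rot": [0,0,0.02]}
    - {"grip": 255,"linear": [2.5,-13,0],"delta_rot": [0,0,0.02]}
    - {"grip": 255,"linear": [2.7,-14.2,0],"delta_rot": [0,0,0.02]}
    - {"grip": 255,"linear": [2.7,-14.4,-2],"delta_rot": [0,0,0.02]}
    - {"grip": 255,"linear": [2.7,-14.4,-5],"delta_rot": [0,0,0.02]}
    - {"grip": 255,"linear": [2.7,-14.4,-9],"delta_rot": [0,0,0.02]}
    - {"grip": 255,"linear": [2.7,-14.4,-12],"delta_rot": [0,0,0.02]}
    - {"grip": 255,"linear": [2.7,-14.4,-13],"delta_rot": [0,0,0.02]}

```text
time: 7.85
ee_pos: [0.5692, -0.1292, 0.0782]
tcp_rot: [180.0, -0.3, 173.2]
wrist_force: [-0.4, -0.6, -2.1]
opening: 0.0332
grasp_force: 40.1
```

```bash
python3 - <<'E'
from h import *
o=bot.get_obs(); print(o['ee_pos'],o['tcp_rot'],o['q'].round(1),o['opening'],o['grasp_force'])
p=cam('wrist','w4.png');w=cloud(p); np.savez('w4.npz',w=w,c=p['color'])
rect(near(w,.572,-.13,.12,.0085,.02),'tray rim')
p=cam('top','t4.png');w=cloud(p)
rect(near(w,.48,.353,.12,.022,.044),'jigbox')
q=near(w,.485,.353,.07,.046,.056); rect(q,'pillars')
q=q[np.hypot(*(q[:,:2]-[.485,.353]).T)<.055]
from scipy.cluster.vq import kmeans2
c,l=kmeans2(q[:,:2],4,seed=1,minit='++'); print(c.round(4).tolist(),np.bincount(l),c.mean(0))
p=cam('side');w=cloud(p); rect(near(w,.485,.353,.07,.046,.056),'pillars side')
E
```

```text
[ 0.56921102 -0.12922635  0.07819295] [179.96179168  -0.34136656 173.15806461] [-12.8   9.7  -1.7  79.    0.   -6. ] 0.033238887413651295 40.10308921337128
tray rim n 2912 c [ 561.3 -127.7] size [114.5 120.9] yaw -6.9
jigbox n 3154 c [477.1 352. ] size [113.3 155.6] yaw -13.6
pillars n 99 c [486.3 350.5] size [60.8 82.6] yaw -13.9
[[0.5127, 0.3212], [0.4504, 0.3367], [0.4593, 0.38], [0.5226, 0.3645]] [31 31 29 32] [0.48623317 0.35060592]
pillars side n 94 c [487.7 354.1] size [58.4 82.9] yaw -12.4
```

Call:
play_rows:
  targets:
    - {"grip": 255,"linear": [0.2,0,-2],"delta_rot": [0,0,0]}
    - {"grip": 255,"linear": [0.2,0,-4],"delta_rot": [0,0,0]}
    - {"grip": 255,"linear": [0.2,0,-5.2],"delta_rot": [0,0,0]}
    - {"grip": 255,"linear": [0.2,0,-5.7],"delta_rot": [0,0,0]}
    - {"grip": 255,"linear": [0.2,0,-5.9],"delta_rot": [0,0,0]}
    - {"grip": 255,"linear": [0.2,0,-6.1],"delta_rot": [0,0,0]}
    - {"grip": 255,"linear": [0.2,0,-6.1],"delta_rot": [0,0,0]}

```text
time: 8.7
ee_pos: [0.574, -0.13, 0.022]
tcp_rot: [-180.0, 0.1, 173.1]
wrist_force: [0.4, -0.2, -2.9]
opening: 0.0333
grasp_force: 40.2
```

Call:
play_rows:
  targets:
    - {"grip": 255,"linear": [-0.1,0,-0.3],"delta_rot": [0,0,0]}
    - {"grip": 255,"linear": [-0.1,0,-0.45],"delta_rot": [0,0,0]}
    - {"grip": 255,"linear": [-0.1,0,-0.5],"delta_rot": [0,0,0]}
    - {"grip": 255,"linear": [-0.1,0,-0.5],"delta_rot": [0,0,0]}

```text
time: 9.1
ee_pos: [0.5726, -0.1299, 0.0168]
tcp_rot: [-180.0, 0.0, 173.1]
wrist_force: [-2.3, -0.6, 3.8]
opening: 0.0339
grasp_force: 40.8
```

Call:
play_rows:
  targets:
    - {"grip": 130,"linear": [0,0,0],"delta_rot": [0,0,0]}
    - {"grip": 110,"linear": [0,0,0],"delta_rot": [0,0,0]}
    - {"grip": 90,"linear": [0,0,0],"delta_rot": [0,0,0]}
    - {"grip": 80,"linear": [0,0,0],"delta_rot": [0,0,0]}
    - {"grip": 60,"linear": [0,0,2],"delta_rot": [0,0,0]}
    - {"grip": 40,"linear": [0,0,5],"delta_rot": [0,0,0]}
    - {"grip": 0,"linear": [0,0,9],"delta_rot": [0,0,0]}
    - {"grip": 0,"linear": [0,0,13],"delta_rot": [0,0,0]}
    - {"grip": 0,"linear": [0,2,17],"delta_rot": [0,0,0]}
    - {"grip": 0,"linear": [0,5,20],"delta_rot": [0,0,0]}

```text
time: 10.1
ee_pos: [0.5728, -0.0804, 0.219]
tcp_rot: [-180.0, 0.1, 173.0]
wrist_force: [1.0, -0.0, -0.5]
opening: 0.0853
grasp_force: 0.0
```

```bash
python3 - <<'E'
from h import *
o=bot.get_obs(); print(o['ee_pos'],o['tcp_rot'])
p=cam('wrist','w5.png');w=cloud(p)
board(w,.572,-.13,.003)
board(w,.609,.132,.045)
E
```

```text
[ 0.57278851 -0.08044146  0.21896066] [-1.79984765e+02  1.28700053e-01  1.73007082e+02]
board n 10858 c [ 570.8 -130.1] size [147.5 149.3] yaw -6.9
part n 1023 c [ 572.  -129.1] size [34.1 35.5] yaw -6.7
 part zmed 0.0396
board n 7879 c [612.8 134.9] size [ 97.1 133.6] yaw -8.8
part n 1233 c [611.  131.3] size [29.1 30.5] yaw -28.1
 part zmed 0.0868
```

View pics/w5.png

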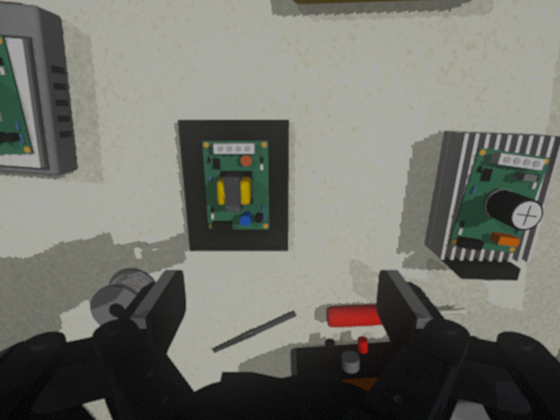

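The transformer board lies flat and centred in the tray at (237,187), and the stand is at (500,205). On to the capacitor board.

Call:
play_rows:
  targets:
    - {"grip": 0,"linear": [0.5,3,0],"delta_rot": [0,0,0]}
    - {"grip": 0,"linear": [1.2,7,0],"delta_rot": [0,0,-0.01]}
    - {"grip": 0,"linear": [2,11.5,0],"delta_rot": [0,0,-0.02]}
    - {"grip": 0,"linear": [3,16,0],"delta_rot": [0,0,-0.03]}
    - {"grip": 0,"linear": [3.7,19.5,0],"delta_rot": [0,0,-0.03]}
    - {"grip": 0,"linear": [3.7,21.2,-2],"delta_rot": [0,0,-0.03]}
    - {"grip": 0,"linear": [3.7,21.2,-5],"delta_rot": [0,0,-0.03]}
    - {"grip": 0,"linear": [3.7,21.2,-7],"delta_rot": [0,0,-0.03]}
    - {"grip": 0,"linear": [3.7,21.2,-8],"delta_rot": [0,0,-0.03]}

```text
time: 11.05
ee_pos: [0.6087, 0.1322, 0.1338]
tcp_rot: [-179.9, -0.2, 171.4]
wrist_force: [0.2, 0.4, -0.0]
opening: 0.0856
grasp_force: 0.0
```

```bash
python3 - <<'E'
from h import *
o=bot.get_obs(); print(o['ee_pos'],o['tcp_rot'])
p=cam('wrist','w6.png');w=cloud(p)
board(w,.610,.132,.045)
c=p['color'].astype(int); g=(c[...,1]>c[...,0]+12)&(c[...,1]>c[...,2]+8)
m=np.where(g[...,None],w,np.nan); rect(near(m,.61,.132,.075,.043,.053),'green')
rect(near(w,.613,.134,.11,.0425,.0462),'fins')
E
```

```text
[0.60874495 0.13217116 0.13375111] [-1.79937367e+02 -1.57523920e-01  1.71449784e+02]
board n 12606 c [612.5 135. ] size [ 95.6 133.2] yaw -9.0
part n 1909 c [611.  132.3] size [29.2 29.4] yaw -40.6
 part zmed 0.0868
green n 6858 c [611.5 132.6] size [ 70.7 100.3] yaw -14.8
fins n 5778 c [612.5 134.9] size [ 95.7 133.2] yaw -9.0
```

View pics/w6.png

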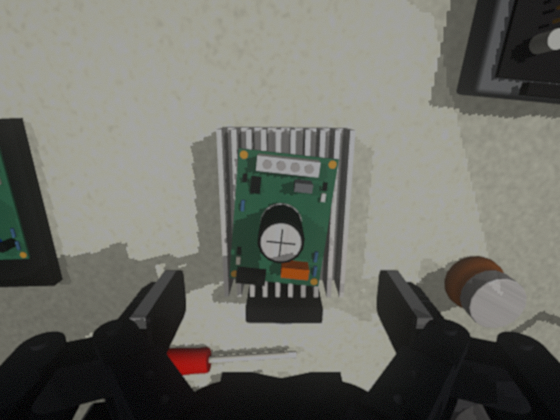

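Wrist view: the capacitor board is centred at (285,215), turned about 6° relative to the stand, with the fan at (285,308). Turning to match and gripping.

Call:
play_rows:
  targets:
    - {"grip": 0,"linear": [0.1,0,-1],"delta_rot": [0,0,-0.05]}
    - {"grip": 0,"linear": [0.2,0,-2.5],"delta_rot": [0,0,-0.11]}
    - {"grip": 0,"linear": [0.2,0,-5],"delta_rot": [0,0,-0.11]}
    - {"grip": 0,"linear": [0.2,0,-6.6],"delta_rot": [0,0,-0.11]}
    - {"grip": 0,"linear": [0.2,0,-7.2],"delta_rot": [0,0,-0.11]}
    - {"grip": 0,"linear": [0.2,0,-7.2],"delta_rot": [0,0,-0.11]}

```text
time: 11.7
ee_pos: [0.6116, 0.1319, 0.0644]
tcp_rot: [-180.0, -0.0, 165.1]
wrist_force: [0.3, 0.3, 0.2]
opening: 0.085
grasp_force: 0.0
```

Call:
play_rows:
  targets:
    - {"grip": 0,"linear": [0,0,-0.4],"delta_rot": [0,0,0]}
    - {"grip": 60,"linear": [0,0.1,-0.5],"delta_rot": [0,0,0]}
    - {"grip": 255,"linear": [0,0.1,-0.5],"delta_rot": [0,0,0]}
    - {"grip": 255,"linear": [0,0.1,-0.5],"delta_rot": [0,0,0]}
    - {"grip": 255,"linear": [0,0.1,-0.5],"delta_rot": [0,0,0]}
    - {"grip": 255,"linear": [0,0.1,-0.5],"delta_rot": [0,0,0]}
    - {"grip": 255,"linear": [0,0.1,-0.5],"delta_rot": [0,0,0]}
    - {"grip": 255,"linear": [0,0.1,-0.5],"delta_rot": [0,0,0]}

```text
time: 12.5
ee_pos: [0.6119, 0.1331, 0.0598]
tcp_rot: [180.0, 0.0, 165.1]
wrist_force: [-0.0, -0.1, 5.3]
opening: 0.0285
grasp_force: 39.9
```

Call:
play_rows:
  targets:
    - {"grip": 255,"linear": [0,0,0.5],"delta_rot": [0,0,0]}
    - {"grip": 255,"linear": [0,0,1.5],"delta_rot": [0,0,0]}
    - {"grip": 255,"linear": [0,0,3.5],"delta_rot": [0,0,0]}
    - {"grip": 255,"linear": [0,0,6],"delta_rot": [0,0,0]}
    - {"grip": 255,"linear": [0,0,9],"delta_rot": [0,0,0]}
    - {"grip": 255,"linear": [0,0,12],"delta_rot": [0,0,0]}
    - {"grip": 255,"linear": [0,0,14],"delta_rot": [0,0,0]}
    - {"grip": 255,"linear": [0,0,15],"delta_rot": [0,0,0]}
    - {"grip": 255,"linear": [0,0,15],"delta_rot": [0,0,0]}

```text
time: 13.4
ee_pos: [0.612, 0.1332, 0.2107]
tcp_rot: [179.9, 0.1, 165.1]
wrist_force: [-0.3, -0.2, -1.3]
opening: 0.0289
grasp_force: 39.6
```

```bash
cat >> h.py <<'E'
def held(w,c,x,y,z):
    "board plane fit and green rectangle of a held board, z = expected underside"
    c=c.astype(int); g=(c[...,1]>c[...,0]+12)&(c[...,1]>c[...,2]+8)
    q=near(np.where(g[...,None],w,np.nan),x,y,.075,z-.012,z+.012); rect(q,'held')
    A=np.c_[q[:,:2]-[x,y],np.ones(len(q))]; s=np.linalg.lstsq(A,q[:,2],rcond=None)[0]
    print(' slopes',s[:2].round(3),'z top face',s[2].round(4))
E
python3 - <<'E'
from h import *
o=bot.get_obs(); print(o['ee_pos'],o['tcp_rot'],o['opening'],o['grasp_force'],o['wrist_force'])
p=cam('wrist','w7.png');w=cloud(p); e=o['ee_pos']
held(w,p['color'],e[0],e[1],e[2]-.013)
p=cam('top','t7.png');w=cloud(p)
q=near(w,.485,.353,.07,.046,.056); rect(q,'pillars')
E
```

```text
[0.61203573 0.13321502 0.21069844] [1.79945717e+02 1.02667204e-01 1.65114736e+02] 0.028931339043905952 39.55354392528534 [-0.29554632 -0.18928566 -1.28673557]
held n 8658 c [612.5 133.9] size [ 70.3 101.1] yaw -15.0
 slopes [0.002 0.001] z top face 0.1975
pillars n 0 c [0. 0.] size [0. 0.] yaw 0.0
```

Call:
play_rows:
  targets:
    - {"grip": 255,"linear": [-0.6,1,0],"delta_rot": [0,0,0.01]}
    - {"grip": 255,"linear": [-1.8,3,0],"delta_rot": [0,0,0.02]}
    - {"grip": 255,"linear": [-3.6,6,0],"delta_rot": [0,0,0.03]}
    - {"grip": 255,"linear": [-5.9,10,0],"delta_rot": [0,0,0.03]}
    - {"grip": 255,"linear": [-8.2,14,0],"delta_rot": [0,0,0.03]}
    - {"grip": 255,"linear": [-10.4,18,0],"delta_rot": [0,0,0.03]}
    - {"grip": 255,"linear": [-11.8,20.5,0],"delta_rot": [0,0,0.03]}
    - {"grip": 255,"linear": [-12.5,21.7,0],"delta_rot": [0,0,0.03]}
    - {"grip": 255,"linear": [-12.6,21.9,0],"delta_rot": [0,0,0.03]}

```text
time: 14.4
ee_pos: [0.4842, 0.3533, 0.2084]
tcp_rot: [-179.9, -0.1, 167.0]
wrist_force: [0.3, 0.1, -1.4]
opening: 0.0287
grasp_force: 39.6
```

Call:
play_rows:
  targets:
    - {"grip": 255,"linear": [0,0,-1],"delta_rot": [0,0,0]}
    - {"grip": 255,"linear": [0,0,-3],"delta_rot": [0,0,0]}
    - {"grip": 255,"linear": [0,0,-6],"delta_rot": [0,0,0]}
    - {"grip": 255,"linear": [0,0,-9],"delta_rot": [0,0,0]}
    - {"grip": 255,"linear": [0,0,-11.5],"delta_rot": [0,0,0]}
    - {"grip": 255,"linear": [0,0,-12.5],"delta_rot": [0,0,0]}
    - {"grip": 255,"linear": [0,0,-12.5],"delta_rot": [0,0,0]}
    - {"grip": 255,"linear": [0,0,-12.5],"delta_rot": [0,0,0]}

```text
time: 15.2
ee_pos: [0.4863, 0.3517, 0.0853]
tcp_rot: [180.0, 0.0, 166.8]
wrist_force: [0.2, 0.4, -1.2]
opening: 0.0286
grasp_force: 39.7
```

```bash
python3 - <<'E'
from h import *
o=bot.get_obs(); print(o['ee_pos'],o['tcp_rot'])
p=cam('wrist','w8.png');w=cloud(p); e=o['ee_pos']
held(w,p['color'],e[0],e[1],e[2]-.013)
rect(near(w,.48,.353,.12,.022,.044),'jigbox')
q=near(w,.485,.353,.08,.046,.053); rect(q,'pillars')
E
```

```text
[0.48628474 0.35174697 0.08525668] [1.79959117e+02 4.26500278e-02 1.66785441e+02]
held n 8747 c [486.6 352.4] size [ 70.5 101. ] yaw -13.3
 slopes [-0.001  0.002] z top face 0.0721
jigbox n 15941 c [469.2 356.4] size [112.4 137.9] yaw -13.7
pillars n 0 c [0. 0.] size [0. 0.] yaw 0.0
```

View pics/w8.png

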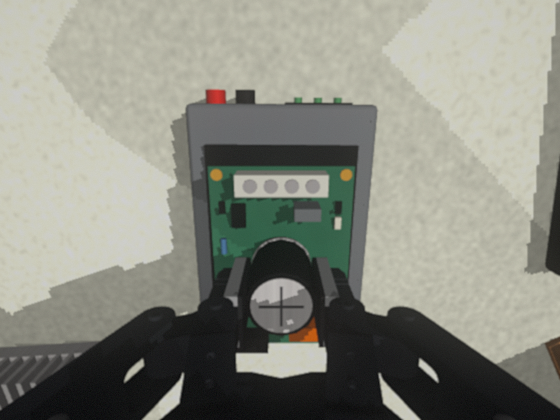

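Wrist view: the board hangs level and square, centred over the jig (board at (280,240), symmetrical in the black plate). Lowering.

Call:
play_rows:
  targets:
    - {"grip": 255,"linear": [0,0,-0.7],"delta_rot": [0,0,0]}
    - {"grip": 255,"linear": [0,0,-1.3],"delta_rot": [0,0,0]}
    - {"grip": 255,"linear": [0,0,-1.6],"delta_rot": [0,0,0]}
    - {"grip": 255,"linear": [0,0,-1.8],"delta_rot": [0,0,0]}
    - {"grip": 255,"linear": [0,0,-1.9],"delta_rot": [0,0,0]}
    - {"grip": 255,"linear": [0,0,-2.0],"delta_rot": [0,0,0]}
    - {"grip": 255,"linear": [0,0,-2.05],"delta_rot": [0,0,0]}
    - {"grip": 255,"linear": [0,0,-2.05],"delta_rot": [0,0,0]}

```text
time: 16.05
ee_pos: [0.4856, 0.3521, 0.0648]
tcp_rot: [180.0, 0.0, 166.8]
wrist_force: [-2.5, -2.4, 5.9]
opening: 0.0286
grasp_force: 40.2
```

Contact at the expected height; releasing and heading for the hot plate.

Call:
play_rows:
  targets:
    - {"grip": 140,"linear": [0,0,0],"delta_rot": [0,0,0]}
    - {"grip": 120,"linear": [0,0,0],"delta_rot": [0,0,0]}
    - {"grip": 90,"linear": [0,0,0],"delta_rot": [0,0,0]}
    - {"grip": 70,"linear": [0,0,0],"delta_rot": [0,0,0]}
    - {"grip": 50,"linear": [0,0,2],"delta_rot": [0,0,0]}
    - {"grip": 20,"linear": [0,0,5],"delta_rot": [0,0,0]}
    - {"grip": 0,"linear": [0,0,9],"delta_rot": [0,0,0]}
    - {"grip": 0,"linear": [0,0,13],"delta_rot": [0,0,0]}
    - {"grip": 0,"linear": [0,-2,15],"delta_rot": [0,0,0]}
    - {"grip": 0,"linear": [0,-6,17],"delta_rot": [0,0,0]}

```text
time: 17.05
ee_pos: [0.4856, 0.2931, 0.2347]
tcp_rot: [180.0, 0.0, 167.0]
wrist_force: [0.4, -0.0, -0.4]
opening: 0.0854
grasp_force: 0.0
```

```bash
python3 - <<'E'
from h import *
p=cam('wrist','w9.png');w=cloud(p)
held(w,p['color'],.486,.352,.05); rect(near(w,.48,.353,.12,.022,.044),'jigbox')
rect(near(w,.612,.134,.11,.041,.048),'stand')
p=cam('top','t9.png');w=cloud(p); rect(near(w,.612,.134,.11,.041,.048),'stand top'); board(w,.486,.352,.05)
E
```

```text
held n 4099 c [485.5 353.1] size [70.3 99.5] yaw -13.2
 slopes [-0.002  0.002] z top face 0.0518
jigbox n 7843 c [478.9 354.2] size [112.4 157.5] yaw -13.7
stand n 2173 c [616.6 133.9] size [ 96.7 143.3] yaw -9.2
stand top n 823 c [610.6 134.5] size [ 96. 129.] yaw -8.9
board n 523 c [483.5 351.9] size [70.  99.6] yaw -13.2
part n 0 c [0. 0.] size [0. 0.] yaw 0.0
 part zmed 0.0919
```

Call:
play_rows:
  targets:
    - {"grip": 0,"linear": [-0.2,-5,0],"delta_rot": [0,0,0.02]}
    - {"grip": 0,"linear": [-0.4,-10,0],"delta_rot": [0,0,0.04]}
    - {"grip": 0,"linear": [-0.7,-15,0],"delta_rot": [0,0,0.06]}
    - {"grip": 0,"linear": [-1,-20,0],"delta_rot": [0,0,0.08]}
    - {"grip": 0,"linear": [-1.3,-25,0],"delta_rot": [0,0,0.1]}
    - {"grip": 0,"linear": [-1.6,-30,0],"delta_rot": [0,0,0.12]}
    - {"grip": 0,"linear": [-1.9,-35,0],"delta_rot": [0,0,0.12]}
    - {"grip": 0,"linear": [-2.2,-40,0],"delta_rot": [0,0,0.12]}
    - {"grip": 0,"linear": [-2.5,-45,0],"delta_rot": [0,0,0.12]}
    - {"grip": 0,"linear": [-2.8,-50,0],"delta_rot": [0,0,0.12]}

```text
time: 18.15
ee_pos: [0.4573, -0.209, 0.2336]
tcp_rot: [180.0, 0.0, 173.7]
wrist_force: [1.6, 0.1, -0.1]
opening: 0.0857
grasp_force: 0.0
```

Call:
play_rows:
  targets:
    - {"grip": 0,"linear": [-0.2,-5,-1],"delta_rot": [0,0,0]}
    - {"grip": 0,"linear": [-0.4,-9,-3],"delta_rot": [0,0,0]}
    - {"grip": 0,"linear": [-0.4,-12,-6],"delta_rot": [0,0,0]}
    - {"grip": 0,"linear": [-0.4,-13,-8],"delta_rot": [0,0,0]}
    - {"grip": 0,"linear": [-0.4,-13,-9],"delta_rot": [0,0,0]}
    - {"grip": 0,"linear": [-0.4,-13,-9],"delta_rot": [0,0,0]}

```text
time: 18.75
ee_pos: [0.4531, -0.3363, 0.1422]
tcp_rot: [179.9, -0.1, 173.7]
wrist_force: [0.0, 0.3, 0.2]
opening: 0.0855
grasp_force: 0.0
```

```bash
python3 - <<'E'
from h import *
o=bot.get_obs(); print(o['ee_pos'],o['tcp_rot'],o['q'].round(1))
p=cam('wrist','w10.png');w=cloud(p)
held(w,p['color'],.454,-.338,.048); board(w,.454,-.338,.048)
E
```

```text
[ 0.4531373  -0.33629867  0.14221398] [ 1.79904861e+02 -1.36659839e-01  1.73698516e+02] [-36.6   6.2   1.6  85.5   0.  -30.3]
held n 5815 c [ 455.1 -337.5] size [ 70.7 100.1] yaw -5.7
 slopes [-0.001  0.001] z top face 0.0497
board n 12170 c [ 458.4 -339.4] size [ 90.2 113.3] yaw -11.3
part n 1788 c [ 455.3 -337.8] size [30.  40.7] yaw -5.4
 part zmed 0.0874
```

View pics/w10.png

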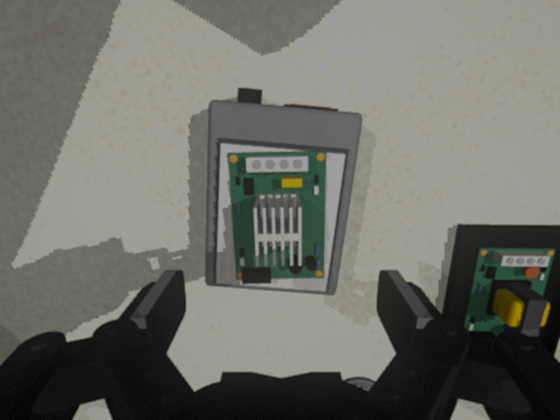

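Wrist view: the heat-sink board is at (278,218), nearly in line with the tool and turned about 6° on its plate. Descending.

Call:
play_rows:
  targets:
    - {"grip": 0,"linear": [0.2,-0.1,-2],"delta_rot": [0,0,0.01]}
    - {"grip": 0,"linear": [0.2,-0.1,-5],"delta_rot": [0,0,0.01]}
    - {"grip": 0,"linear": [0.2,-0.1,-7],"delta_rot": [0,0,0.01]}
    - {"grip": 0,"linear": [0.2,-0.1,-7.8],"delta_rot": [0,0,0.01]}
    - {"grip": 0,"linear": [0.2,-0.1,-7.8],"delta_rot": [0,0,0.01]}
    - {"grip": 0,"linear": [0.2,-0.1,-7.8],"delta_rot": [0,0,0.01]}

```text
time: 19.4
ee_pos: [0.4565, -0.3382, 0.0676]
tcp_rot: [-179.9, 0.1, 174.3]
wrist_force: [0.8, -0.2, 0.4]
opening: 0.0855
grasp_force: 0.0
```

Call:
play_rows:
  targets:
    - {"grip": 0,"linear": [-0.1,0,-0.5],"delta_rot": [0,0,0]}
    - {"grip": 60,"linear": [-0.1,0,-0.5],"delta_rot": [0,0,0]}
    - {"grip": 255,"linear": [-0.1,0,-0.5],"delta_rot": [0,0,0]}
    - {"grip": 255,"linear": [-0.1,0,-0.5],"delta_rot": [0,0,0]}
    - {"grip": 255,"linear": [-0.1,0,-0.5],"delta_rot": [0,0,0]}
    - {"grip": 255,"linear": [-0.1,0,-0.5],"delta_rot": [0,0,0]}
    - {"grip": 255,"linear": [-0.1,0,-0.5],"delta_rot": [0,0,0]}
    - {"grip": 255,"linear": [-0.1,0,-0.5],"delta_rot": [0,0,0]}
  force: 45

```text
time: 20.2
ee_pos: [0.4548, -0.3383, 0.0611]
tcp_rot: [-180.0, 0.0, 174.3]
wrist_force: [-0.7, -0.0, 4.0]
opening: 0.0291
grasp_force: 46.7
```

Call:
play_rows:
  targets:
    - {"grip": 255,"linear": [0,0,0.5],"delta_rot": [0,0,0]}
    - {"grip": 255,"linear": [0,0,1.5],"delta_rot": [0,0,0]}
    - {"grip": 255,"linear": [0,0,3.5],"delta_rot": [0,0,0]}
    - {"grip": 255,"linear": [0,0,6],"delta_rot": [0,0,0]}
    - {"grip": 255,"linear": [0,0,9],"delta_rot": [0,0,0]}
    - {"grip": 255,"linear": [0,0,12],"delta_rot": [0,0,0]}
    - {"grip": 255,"linear": [0,0,14],"delta_rot": [0,0,0]}
    - {"grip": 255,"linear": [0,0,15],"delta_rot": [0,0,0]}
    - {"grip": 255,"linear": [0,0,15],"delta_rot": [0,0,0]}

```text
time: 21.1
ee_pos: [0.455, -0.3383, 0.2121]
tcp_rot: [-179.9, 0.1, 174.3]
wrist_force: [1.2, -0.8, -2.1]
opening: 0.0293
grasp_force: 46.0
```

```bash
python3 - <<'E'
from h import *
o=bot.get_obs(); print(o['ee_pos'],o['tcp_rot'],o['opening'],o['grasp_force'],o['wrist_force'])
p=cam('wrist','w11.png');w=cloud(p); e=o['ee_pos']
held(w,p['color'],e[0],e[1],e[2]-.013)
p=cam('side');w=cloud(p); rect(near(w,.612,.134,.11,.041,.048),'stand'); rect(near(w,.456,-.338,.09,.0455,.051),'plate')
p=cam('top');w=cloud(p); rect(near(w,.456,-.338,.09,.0455,.051),'plate')
E
```

```text
[ 0.45501252 -0.33833437  0.21213203] [-1.79944718e+02  9.63246476e-02  1.74283924e+02] 0.029283427168061118 45.99056303501129 [ 1.17397396 -0.81658103 -2.10887355]
held n 7688 c [ 455.6 -337.7] size [ 70.5 100.1] yaw -5.4
 slopes [0.001 0.001] z top face 0.2007
stand n 404 c [613.7 137.4] size [ 96.7 136.5] yaw -9.8
plate n 16 c [ 466.5 -336.3] size [ 53.7 102.8] yaw 6.4
plate n 1180 c [ 460.  -326.7] size [ 63.6 111.9] yaw -11.1
```

Call:
play_rows:
  targets:
    - {"grip": 255,"linear": [0.3,1,0],"delta_rot": [0,0,0]}
    - {"grip": 255,"linear": [1,3,0],"delta_rot": [0,0,-0.01]}
    - {"grip": 255,"linear": [2,6,0],"delta_rot": [0,0,-0.02]}
    - {"grip": 255,"linear": [3.2,9.5,0],"delta_rot": [0,0,-0.03]}
    - {"grip": 255,"linear": [4.5,13.5,0],"delta_rot": [0,0,-0.04]}
    - {"grip": 255,"linear": [5.8,17.5,0],"delta_rot": [0,0,-0.05]}
    - {"grip": 255,"linear": [7.1,21.5,0],"delta_rot": [0,0,-0.06]}
    - {"grip": 255,"linear": [8.4,25.5,0],"delta_rot": [0,0,-0.06]}
    - {"grip": 255,"linear": [9.7,29.5,0],"delta_rot": [0,0,-0.06]}
    - {"grip": 255,"linear": [11,33.5,0],"delta_rot": [0,0,-0.06]}

```text
time: 22.25
ee_pos: [0.5644, -0.0007, 0.21]
tcp_rot: [-180.0, -0.1, 170.9]
wrist_force: [0.9, -0.9, -1.5]
opening: 0.029
grasp_force: 46.0
```

Call:
play_rows:
  targets:
    - {"grip": 255,"linear": [1.3,4,0],"delta_rot": [0,0,0]}
    - {"grip": 255,"linear": [2.6,8,0],"delta_rot": [0,0,0]}
    - {"grip": 255,"linear": [3.7,11,0],"delta_rot": [0,0,0]}
    - {"grip": 255,"linear": [4.3,13,0],"delta_rot": [0,0,0]}
    - {"grip": 255,"linear": [4.5,13.7,-1],"delta_rot": [0,0,0]}
    - {"grip": 255,"linear": [4.5,13.7,-3.5],"delta_rot": [0,0,0]}
    - {"grip": 255,"linear": [4.5,13.7,-7],"delta_rot": [0,0,0]}
    - {"grip": 255,"linear": [4.5,13.7,-10.5],"delta_rot": [0,0,0]}
    - {"grip": 255,"linear": [4.5,13.7,-12.5],"delta_rot": [0,0,0]}
    - {"grip": 255,"linear": [4.5,13.7,-13],"delta_rot": [0,0,0]}

```text
time: 23.25
ee_pos: [0.6072, 0.1332, 0.0767]
tcp_rot: [-179.9, -0.3, 170.8]
wrist_force: [0.2, 0.3, -2.0]
opening: 0.0291
grasp_force: 45.9
```

```bash
python3 - <<'E'
from h import *
p=cam('wrist','w12.png');w=cloud(p)
o=bot.get_obs(); print(o['ee_pos'],o['tcp_rot']); e=o['ee_pos']
held(w,p['color'],e[0],e[1],e[2]-.013)
rect(near(w,.612,.134,.11,.041,.048),'stand')
E
```

```text
[0.60789838 0.13332564 0.07793751] [-179.90575011   -0.22890227  170.8221503 ]
held n 7656 c [608.  133.7] size [ 70.5 100.7] yaw -8.9
 slopes [-0.006  0.001] z top face 0.0652
stand n 4609 c [612.3 135. ] size [ 95.8 132.7] yaw -9.0
```

View pics/w12.png

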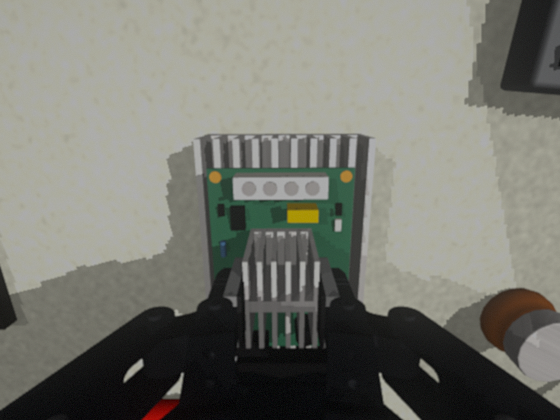

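Wrist view: the board is level and square over the fins, with fin margins symmetrical left and right (198–372). Lowering.

Call:
play_rows:
  targets:
    - {"grip": 255,"linear": [0.05,0.1,-0.5],"delta_rot": [0,0,0]}
    - {"grip": 255,"linear": [0.05,0.1,-1],"delta_rot": [0,0,0]}
    - {"grip": 255,"linear": [0.05,0.1,-1.4],"delta_rot": [0,0,0]}
    - {"grip": 255,"linear": [0.05,0.1,-1.6],"delta_rot": [0,0,0]}
    - {"grip": 255,"linear": [0.05,0.1,-1.7],"delta_rot": [0,0,0]}
    - {"grip": 255,"linear": [0.05,0.1,-1.7],"delta_rot": [0,0,0]}

```text
time: 23.9
ee_pos: [0.6102, 0.1349, 0.0638]
tcp_rot: [180.0, 0.0, 170.8]
wrist_force: [-0.4, -0.9, -1.4]
opening: 0.0292
grasp_force: 45.9
```

Call:
play_rows:
  targets:
    - {"grip": 255,"linear": [0,0,-0.2],"delta_rot": [0,0,0]}
    - {"grip": 255,"linear": [0,0,-0.4],"delta_rot": [0,0,0]}
    - {"grip": 255,"linear": [0,0,-0.5],"delta_rot": [0,0,0]}
    - {"grip": 255,"linear": [0,0,-0.55],"delta_rot": [0,0,0]}
    - {"grip": 255,"linear": [0,0,-0.55],"delta_rot": [0,0,0]}

```text
time: 24.4
ee_pos: [0.6101, 0.1349, 0.0583]
tcp_rot: [-180.0, 0.0, 170.8]
wrist_force: [1.0, 0.2, -1.5]
opening: 0.0291
grasp_force: 46.0
```

Call:
play_rows:
  targets:
    - {"grip": 255,"linear": [0,0,-0.1],"delta_rot": [0,0,0]}
    - {"grip": 255,"linear": [0,0,-0.15],"delta_rot": [0,0,0]}
    - {"grip": 255,"linear": [0,0,-0.15],"delta_rot": [0,0,0]}

```text
time: 24.7
ee_pos: [0.6102, 0.1349, 0.0581]
tcp_rot: [180.0, 0.1, 170.8]
wrist_force: [-3.6, -0.6, 6.6]
opening: 0.0294
grasp_force: 47.2
```

Seated. Releasing and going up toward the tray.

Call:
play_rows:
  targets:
    - {"grip": 140,"linear": [0,0,0],"delta_rot": [0,0,0]}
    - {"grip": 120,"linear": [0,0,0],"delta_rot": [0,0,0]}
    - {"grip": 90,"linear": [0,0,0],"delta_rot": [0,0,0]}
    - {"grip": 70,"linear": [0,0,0],"delta_rot": [0,0,0]}
    - {"grip": 50,"linear": [0,0,2],"delta_rot": [0,0,0]}
    - {"grip": 20,"linear": [0,0,5],"delta_rot": [0,0,0]}
    - {"grip": 0,"linear": [0,0,9],"delta_rot": [0,0,0]}
    - {"grip": 0,"linear": [0,0,13],"delta_rot": [0,0,0]}
    - {"grip": 0,"linear": [0,-2,15],"delta_rot": [0,0,0.02]}
    - {"grip": 0,"linear": [-0.5,-6,15],"delta_rot": [0,0,0.04]}

```text
time: 25.7
ee_pos: [0.6066, 0.0763, 0.2103]
tcp_rot: [179.9, 0.3, 173.4]
wrist_force: [0.9, -1.1, -0.7]
opening: 0.0854
grasp_force: 0.0
```

```bash
python3 - <<'E'
from h import *
p=cam('wrist','w13.png');w=cloud(p)
held(w,p['color'],.611,.135,.045);rect(near(w,.612,.134,.11,.041,.0458),'stand')
p=cam('top');w=cloud(p); rect(near(w,.456,-.338,.09,.0455,.051),'plate'); board(w,.572,-.13,.003)
held(w,p['color'],.611,.135,.045)
E
```

```text
held n 3520 c [611.1 136.4] size [ 71.1 100.4] yaw -8.6
 slopes [0. 0.] z top face 0.0468
stand n 2803 c [615.7 134.6] size [ 95.6 139.4] yaw -9.0
plate n 1804 c [ 457.4 -339.8] size [ 90.3 112.2] yaw -11.4
board n 2369 c [ 573.1 -130.1] size [141.7 148.6] yaw 82.7
part n 203 c [ 570.7 -129.7] size [33.3 36.2] yaw -10.5
 part zmed 0.039
held n 0 c [0. 0.] size [0. 0.] yaw 0.0
 slopes [0. 0.] z top face 0.0
```

Call:
play_rows:
  targets:
    - {"grip": 0,"linear": [-0.4,-4,0],"delta_rot": [0,0,0]}
    - {"grip": 0,"linear": [-0.9,-8.5,-1],"delta_rot": [0,0,0]}
    - {"grip": 0,"linear": [-1.5,-13,-3],"delta_rot": [0,0,0]}
    - {"grip": 0,"linear": [-2.2,-17,-5],"delta_rot": [0,0,0]}
    - {"grip": 0,"linear": [-3,-19.5,-8],"delta_rot": [0,0,0]}
    - {"grip": 0,"linear": [-3.3,-20.5,-10],"delta_rot": [0,0,0]}
    - {"grip": 0,"linear": [-3.3,-20.5,-11],"delta_rot": [0,0,0]}
    - {"grip": 0,"linear": [-3.3,-20.5,-11],"delta_rot": [0,0,0]}

```text
time: 26.6
ee_pos: [0.5716, -0.1296, 0.0954]
tcp_rot: [180.0, -0.1, 173.1]
wrist_force: [0.6, 0.4, 0.6]
opening: 0.0858
grasp_force: 0.0
```

```bash
python3 - <<'E'
from h import *
o=bot.get_obs(); print(o['ee_pos'],o['tcp_rot'])
p=cam('wrist','w14.png');w=cloud(p)
held(w,p['color'],.572,-.13,.003);board(w,.572,-.13,.003)
E
```

```text
[ 0.57157563 -0.12955018  0.09541813] [ 1.79969891e+02 -1.31258849e-01  1.73116205e+02]
held n 6362 c [ 572.6 -129. ] size [ 71.9 101.6] yaw -7.0
 slopes [-0.    -0.001] z top face 0.0046
board n 23122 c [ 571.3 -129.9] size [147.7 149.8] yaw -6.9
part n 2383 c [ 572.3 -129.3] size [33.6 36.5] yaw -6.5
 part zmed 0.0398
```

View pics/w13.png

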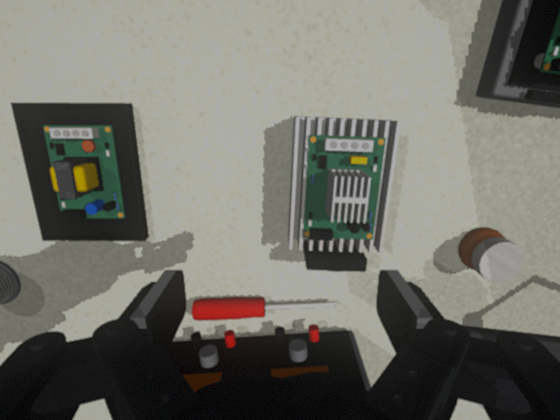

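The heat-sink board sits flat and centred on the stand at (345,188). Now descending on the transformer board in the tray.

Call:
play_rows:
  targets:
    - {"grip": 0,"linear": [0,0,-2],"delta_rot": [0,0,0]}
    - {"grip": 0,"linear": [0,0,-5],"delta_rot": [0,0,0]}
    - {"grip": 20,"linear": [0,0,-7],"delta_rot": [0,0,0]}
    - {"grip": 30,"linear": [0,0,-7.6],"delta_rot": [0,0,0]}
    - {"grip": 40,"linear": [0,0,-7.6],"delta_rot": [0,0,0]}
    - {"grip": 40,"linear": [0,0,-7.6],"delta_rot": [0,0,0]}
  force: 40

```text
time: 27.25
ee_pos: [0.5733, -0.1298, 0.0226]
tcp_rot: [-180.0, 0.1, 173.2]
wrist_force: [0.0, 0.3, 0.3]
opening: 0.0718
grasp_force: 0.0
```

Call:
play_rows:
  targets:
    - {"grip": 60,"linear": [-0.1,0.05,-0.5],"delta_rot": [0,0,0]}
    - {"grip": 80,"linear": [-0.1,0.05,-0.5],"delta_rot": [0,0,0]}
    - {"grip": 255,"linear": [-0.1,0.05,-0.5],"delta_rot": [0,0,0]}
    - {"grip": 255,"linear": [-0.1,0.05,-0.5],"delta_rot": [0,0,0]}
    - {"grip": 255,"linear": [-0.1,0.05,-0.5],"delta_rot": [0,0,0]}
    - {"grip": 255,"linear": [-0.1,0.05,-0.5],"delta_rot": [0,0,0]}
    - {"grip": 255,"linear": [-0.1,0.05,-0.5],"delta_rot": [0,0,0]}

```text
time: 27.95
ee_pos: [0.5714, -0.1298, 0.0163]
tcp_rot: [-180.0, 0.0, 173.1]
wrist_force: [-1.0, -0.2, 4.4]
opening: 0.0331
grasp_force: 42.1
```

Call:
play_rows:
  targets:
    - {"grip": 255,"linear": [0,0,0.5],"delta_rot": [0,0,0]}
    - {"grip": 255,"linear": [0,0,1.5],"delta_rot": [0,0,0]}
    - {"grip": 255,"linear": [0,0,3.5],"delta_rot": [0,0,0]}
    - {"grip": 255,"linear": [0,0,6],"delta_rot": [0,0,0]}
    - {"grip": 255,"linear": [0,0,9],"delta_rot": [0,0,0]}
    - {"grip": 255,"linear": [0,0,12],"delta_rot": [0,0,0]}
    - {"grip": 255,"linear": [0,0,15],"delta_rot": [0,0,0]}
    - {"grip": 255,"linear": [0,0,16.5],"delta_rot": [0,0,0]}
    - {"grip": 255,"linear": [0,0,17],"delta_rot": [0,0,0]}
    - {"grip": 255,"linear": [0,0,17],"delta_rot": [0,0,0]}

```text
time: 28.95
ee_pos: [0.5713, -0.1296, 0.1863]
tcp_rot: [-180.0, 0.0, 173.1]
wrist_force: [-0.4, 0.5, -2.1]
opening: 0.0336
grasp_force: 41.3
```

```bash
python3 - <<'E'
from h import *
p=cam('wrist','w15.png');w=cloud(p)
o=bot.get_obs(); print(o['ee_pos'],o['tcp_rot']); e=o['ee_pos']
held(w,p['color'],e[0],e[1],e[2]-.013)
E
```

```text
[ 0.57099169 -0.12953218  0.18522175] [ 1.79994718e+02 -3.94128697e-02  1.73139306e+02]
held n 7643 c [ 572.5 -129. ] size [ 70.2 100.2] yaw -7.0
 slopes [0.002 0.001] z top face 0.1747
```

Call:
play_rows:
  targets:
    - {"grip": 255,"linear": [-0.5,-1,0],"delta_rot": [0,0,-0.01]}
    - {"grip": 255,"linear": [-1.6,-3,0],"delta_rot": [0,0,-0.03]}
    - {"grip": 255,"linear": [-3.3,-6,0],"delta_rot": [0,0,-0.05]}
    - {"grip": 255,"linear": [-5.4,-10,0],"delta_rot": [0,0,-0.07]}
    - {"grip": 255,"linear": [-7.6,-14,0],"delta_rot": [0,0,-0.077]}
    - {"grip": 255,"linear": [-9.5,-17.5,0],"delta_rot": [0,0,-0.077]}
    - {"grip": 255,"linear": [-10.9,-20,0],"delta_rot": [0,0,-0.077]}
    - {"grip": 255,"linear": [-11.4,-21,0],"delta_rot": [0,0,-0.077]}
    - {"grip": 255,"linear": [-11.5,-21.1,0],"delta_rot": [0,0,-0.077]}
    - {"grip": 255,"linear": [-11.5,-21.1,-1],"delta_rot": [0,0,-0.077]}

```text
time: 30.0
ee_pos: [0.4565, -0.3406, 0.1762]
tcp_rot: [-180.0, 0.1, 168.7]
wrist_force: [-1.0, 0.5, -1.9]
opening: 0.0329
grasp_force: 41.3
```

Call:
play_rows:
  targets:
    - {"grip": 255,"linear": [0,0,-2],"delta_rot": [0,0,0]}
    - {"grip": 255,"linear": [0,0,-4.5],"delta_rot": [0,0,0]}
    - {"grip": 255,"linear": [0,0,-7],"delta_rot": [0,0,0]}
    - {"grip": 255,"linear": [0,0,-8.5],"delta_rot": [0,0,0]}
    - {"grip": 255,"linear": [0,0,-9.2],"delta_rot": [0,0,0]}
    - {"grip": 255,"linear": [0,0,-9.5],"delta_rot": [0,0,0]}
    - {"grip": 255,"linear": [0,0,-9.5],"delta_rot": [0,0,0]}
    - {"grip": 255,"linear": [0,0,-9.5],"delta_rot": [0,0,0]}

```text
time: 30.8
ee_pos: [0.4567, -0.3409, 0.0819]
tcp_rot: [-180.0, 0.1, 168.7]
wrist_force: [0.2, -0.5, -2.4]
opening: 0.0335
grasp_force: 41.3
```

```bash
python3 - <<'E'
from h import *
p=cam('wrist','w16.png');w=cloud(p)
o=bot.get_obs(); print(o['ee_pos'],o['tcp_rot']); e=o['ee_pos']
held(w,p['color'],e[0],e[1],e[2]-.013)
rect(near(w,.456,-.338,.09,.045,.050),'plate')
E
```

```text
[ 0.45661145 -0.34094991  0.08186371] [-1.79957301e+02  8.44186980e-02  1.68722600e+02]
held n 7620 c [ 458.  -340.4] size [ 70.4 100.6] yaw -11.4
 slopes [0.002 0.   ] z top face 0.0703
plate n 4608 c [ 444.3 -336.8] size [83.  90.4] yaw 78.6
```

View pics/w16.png

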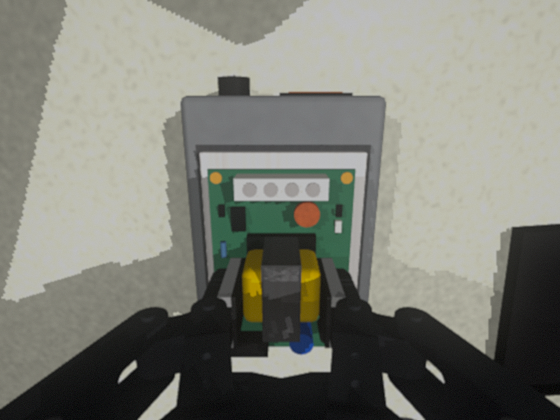

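Wrist view: the board is centred and square over the plate (white margins even at 200/365). Lowering.

Call:
play_rows:
  targets:
    - {"grip": 255,"linear": [0,0,-0.7],"delta_rot": [0,0,0]}
    - {"grip": 255,"linear": [0,0,-1.3],"delta_rot": [0,0,0]}
    - {"grip": 255,"linear": [0,0,-1.7],"delta_rot": [0,0,0]}
    - {"grip": 255,"linear": [0,0,-1.9],"delta_rot": [0,0,0]}
    - {"grip": 255,"linear": [0,0,-2.0],"delta_rot": [0,0,0]}
    - {"grip": 255,"linear": [0,0,-2.05],"delta_rot": [0,0,0]}
    - {"grip": 255,"linear": [0,0,-2.05],"delta_rot": [0,0,0]}

```text
time: 31.55
ee_pos: [0.4559, -0.3405, 0.0612]
tcp_rot: [-180.0, 0.0, 168.7]
wrist_force: [-4.4, 3.8, 6.6]
opening: 0.0331
grasp_force: 42.4
```

Call:
play_rows:
  targets:
    - {"grip": 140,"linear": [0,0,0],"delta_rot": [0,0,0]}
    - {"grip": 120,"linear": [0,0,0],"delta_rot": [0,0,0]}
    - {"grip": 90,"linear": [0,0,0],"delta_rot": [0,0,0]}
    - {"grip": 70,"linear": [0,0,0],"delta_rot": [0,0,0]}
    - {"grip": 50,"linear": [0,0,2],"delta_rot": [0,0,0]}
    - {"grip": 20,"linear": [0,0,5],"delta_rot": [0,0,0]}
    - {"grip": 0,"linear": [0,0,9],"delta_rot": [0,0,0]}
    - {"grip": 0,"linear": [0,0,13],"delta_rot": [0,0,0]}
    - {"grip": 0,"linear": [-2,3,16],"delta_rot": [0,0,0]}
    - {"grip": 0,"linear": [-2,4,18],"delta_rot": [0,0,0]}

```text
time: 32.55
ee_pos: [0.4352, -0.2996, 0.2432]
tcp_rot: [-180.0, 0.1, 168.7]
wrist_force: [0.8, -0.8, 0.5]
opening: 0.0853
grasp_force: 0.0
```

Call:
play_rows:
  targets:
    - {"grip": 0,"linear": [-1,3,0],"delta_rot": [0,0,0]}
    - {"grip": 0,"linear": [-3,7,0],"delta_rot": [0,0,0]}
    - {"grip": 0,"linear": [-5,11,0],"delta_rot": [0,0,0]}
    - {"grip": 0,"linear": [-5,13,0],"delta_rot": [0,0,0]}
    - {"grip": 0,"linear": [-5,13,0],"delta_rot": [0,0,0]}
    - {"grip": 0,"linear": [-5,13,0],"delta_rot": [0,0,0]}

```text
time: 33.15
ee_pos: [0.3864, -0.1706, 0.2405]
tcp_rot: [-180.0, 0.1, 168.8]
wrist_force: [0.5, 0.0, -0.1]
opening: 0.0855
grasp_force: 0.0
```

```bash
python3 - <<'E'
from h import *
p=cam('wrist','w17.png');w=cloud(p)
held(w,p['color'],.4575,-.34,.048); rect(near(w,.456,-.338,.09,.045,.051),'plate')
p=cam('top','t17.png');w=cloud(p)
for a in [(.485,.353,.05),(.611,.135,.045),(.4575,-.34,.048)]: board(w,*a)
rect(near(w,.48,.353,.12,.022,.044),'jigbox')
for n in ('flux_jar','solder_spool'):
    for d in bot.trace(p,n)[:1]: rect(w[d['pixels']&~np.isnan(w[...,0])],n)
a=cv2.imread('pics/t17.png')[130:320,60:460]
cv2.imwrite('pics/t17c.png',cv2.resize(a,None,fx=2,fy=2,interpolation=cv2.INTER_CUBIC))
o=bot.get_obs(); print(o['ee_pos'],abs(o['qd']).max())
E
```

```text
held n 1134 c [ 453.4 -338.5] size [70.7 93.7] yaw -10.7
 slopes [ 0.001 -0.   ] z top face 0.0494
plate n 3006 c [ 458.3 -339.4] size [ 91.1 112.4] yaw -11.6
board n 967 c [483.2 351.9] size [70.3 99.7] yaw -13.0
part n 185 c [483.9 351.2] size [27.9 29. ] yaw -1.3
 part zmed 0.0916
board n 1263 c [610.6 134.7] size [ 96.1 129.5] yaw -9.2
part n 225 c [609.  134.6] size [30.7 40.3] yaw -8.4
 part zmed 0.0833
board n 1372 c [ 460.1 -339.7] size [ 93.2 111.9] yaw -10.0
part n 238 c [ 456. -340.] size [33.1 36.2] yaw -13.0
 part zmed 0.0843
jigbox n 1818 c [477.8 352. ] size [112.5 154.4] yaw -13.8
flux_jar n 471 c [705.8 294.2] size [47.6 47.8] yaw 5.9
solder_spool n 630 c [ 684.8 -277.7] size [57.5 57.9] yaw 12.8
[ 0.38630076 -0.17131214  0.23999906] 0.1896884727441532
```

View pics/t17c.png

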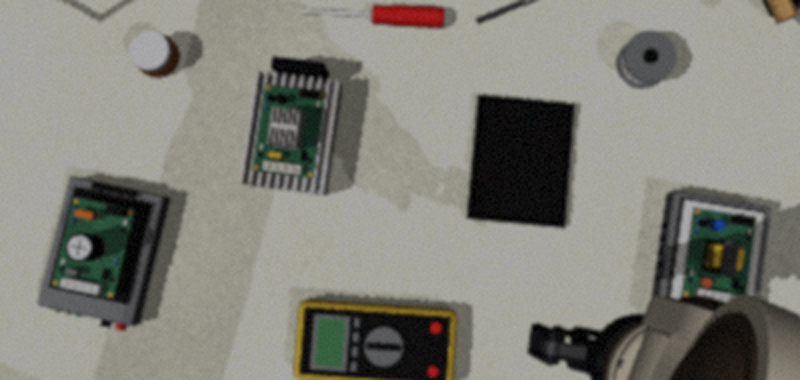

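The final view shows all three boards flat and centred: capacitor on the jig (85,248), heat sink on the stand (285,128), transformer on the hot plate (720,255). The jar and spool have not moved, so I'm handing it in.

```bash
python3 -c "
from workcell import bot
print(bot.job_done())"
```

```text
the job is handed in; nothing more can be done
None
```

The job is handed in, with no verdict returned: by my last measurements the transformer board is on the hot plate, the heat-sink board on the cooling stand and the capacitor board on the test jig, each centred within a few millimetres and flat, with the flux jar and solder spool unmoved.

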